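# Close the draw tester's cap over a cigar

### The arm

A 6-joint arm with a two-finger parallel gripper is mounted at the origin on the work surface. World frame = base frame: x ahead of the robot, y to its left, z up, the work surface at z = 0. Lengths are in m, angles in rad, forces in N, time in s.
With the tool pointing down it reaches from about 0.35 to 0.975 m from the base axis. Payload 17.4 kg.
Tool frame: the origin (TCP) lies at the very end of the fingers, on their centre line; the grasp point (between the pads) lies 19 mm behind it; z points along the fingers, y is the line along which they close (so a half turn about z gives the same grasp; the last joint's range is limited). The gripper opens to 85 mm and grips with 20 to 120 N. Pads are 22 mm wide; open, the fingers measure 114 mm over their backs; the gripper's body (76 mm by 85 mm) begins 54 mm behind the grasp point. The pads swing forward as they close: fully open they stand 13 mm farther back than shut.
Start: joints at [-1.32, 0.116, 1.442, -0, 1.584, -0.038], TCP at [0.192, -0.647, 0.231] pointing down, gripper open.
Joint ranges: [-2.83, 2.83], [-0.83, 2.19], [0.07, 2.5], [-1.14, 4.28], [0.01, 3], [-2.97, 2.97]. Speed limits (rad/s): [1.89, 1.89, 2.22, 3.14, 3.14, 3.14].

### API

Orientations are given as a 3x3 rotation matrix whose columns are the frame's x, y, z axes.
In Python, from cell import r gives the robot as it stands.
- The arm moves only by the tool send_rows, never from a script. Its argument "steps" is a list of rows, each an object with "xyz": the shift along the tool's x, y, z in mm, a list of three; "rotation": the turn, a rotation vector about the tool's x, y, z in degrees, a list of three. A call has 1 to 20 rows; each row is the pose to reach, as a shift and turn from the pose commanded when the call began, along the tool's axes at that moment; what a row does not reach only later rows make up. A row lasts 1/8 s, in which the tool goes at most 62.5 mm and 10.7 degrees, less where a joint would pass 70% of its speed; a pose out of reach is approached as far as the arm can. A call with a gripper value outside its range is refused whole. "fingers" is the closure in counts, from 0 (fully open) to 255 (shut), set as the call begins (left out, the last holds). The fingers move at their own pace and stop on an object; "newtons" is the grip in N (left out, the last holds). Time passes only in rows, so rows that repeat a pose let the fingers close. It gives the time, the measured TCP pose, the force, the opening and the grip force at its end, in the units of the state.
- r.read_state(): the state, without advancing time (a new reading comes with each control period).
- r.get_image(name): name is "scene" or "top" or "wrist"; returns the picture (420x560x3 uint8, red, green, blue); there is no depth.
- r.camera_model(name): a dict with "mtx" (3x3 intrinsics, pixels), "position" and "attitude" of the camera in the world. Camera axes: x right, y down, z forward; pixel columns grow to the right and rows downward; lengths in m; the calibration is good to about 2 mm. A picture is of the moment at which its call begins: read the wrist's pose just before it. camera_model takes no time and is no camera call; for the wrist camera it gives the pose at the moment of the call.
- r.close_job(): hands the job in; it is judged then, once.
The state is a dict: "clock": time; "q": joint angles; "joint_velocities": joint speeds; "effort": joint torques, N m; "tcp_pos": TCP position; "tcp_rot": TCP orientation; "wrist_force": force on the tool from outside, world axes, zero at the start; "torque": the same for the moment, N m; "finger_gap": finger opening in m; "gripper_force": force on a finger pad.
Only numpy, scipy, OpenCV 4.12 (cv2) and the standard library are available. Lean on these libraries where they do the work, as an engineer would, in place of code of your own. Each camera call takes 0.05 s, during which the arm holds its last target. There are 200 camera calls.

### The job

The cigar standing in the draw tester is ready for its test. Pick up the round metal cap with the knurled collar from the bench, lower it over the cigar without knocking the cigar, and turn it with a light hand, so as not to bend the pins, until the keyways hidden inside it drop over the pins on the tester's spigot. Then press it fully home against its sprung seal and finish while still holding it down there for the reading; leave the gum pot, the cigar tray and the ring gauge where they are.

Things in the scene. Friction and masses are not known exactly. Their poses are not given: they have to be found in the camera images.
- cap_mid (a point): Loose upright steel cap, 74 mm tall, 0.28 kg (varies by a third), mouth down on the bench. This point is on its axis half-way up, 37 mm above the foot; z points up its axis. The upper 24 mm are a solid knurled collar, 54 mm in diameter, flat on top, to be gripped from above; below it a smooth hollow skirt, 52 mm in diameter.
- cap_foot (a point): Centre of the cap's underside (the mouth), on its axis. The bore is 36 mm wide and 50 mm deep. In it, out of sight, three keyways 7.5 mm wide run up from the foot, 120 degrees apart. Nothing shows where they are: feel for them by turning. A third of a turn, either way, always comes to one.
- seat (a point): Point on the axis of the test well of the draw tester, level with the flat round seat (76 mm above the bench, 76 mm wide) on which the cap's foot stands when fully home; z is up. A cap that is not lined up rests on the pins with its foot 14.5 mm above the seat, and drops when its keyways meet them.
- spigot_top (a point): Centre of the top of the well's spigot, 25 mm above the seat. The spigot is a plain round post 34 mm in diameter, chamfered at the top. The cap goes over it with 1 mm to spare all round.
- cigar_top (a point): Centre of the flat upper end of the cigar, 20 mm in diameter, that stands upright in the spigot on the same axis: 22 mm above the spigot's top, 47 mm above the seat. It is held fast in the well; 3 N against it marks it.
- seal (a joint): The sprung rubber seal ring on the seat round the spigot: 0 when up (6 mm above the seat), 0.006 m when pressed level with the seat. It pushes the cap up with 5 N at the start of its travel and 11 N at the end, more than the cap weighs: let go, the cap comes up again by 6 mm.
- tester: The draw tester: a fixed grey box 170 x 260 mm, 70 mm high; origin at the centre of its underside, z up. Its well lies 15 mm to -x and 65 mm to -y of the centre, a dial gauge on the +y half. Apart from the well nothing on it stands more than 20 mm above its top.
- cigar: The cigar in the well; origin on the well's axis at the spigot's top, z up.
- gum_pot: White ceramic gum pot with a wooden lid, 60 mm in diameter, 61 mm tall, loose on the bench near the cap, 100 mm or more from it between centres; origin at the centre of its underside. Leave it alone.
- cigar_tray: Open wooden tray, 150 x 190 x 28 mm, with seven cigars, to the robot's left; origin at the centre of its underside. Leave it alone.
- ring_gauge: Flat wooden gauge plate, 45 x 170 x 6 mm, with five holes, between the robot and the tester; origin at the centre of its underside. Leave it alone.
- pins: The three small square brass pins in the spigot's side, 120 degrees apart, 4 mm wide and high, standing out 3.8 mm; their tops are 14.5 mm above the seat. Origin on the well's axis at the pins' height (12.5 mm above the seat). They bend if the cap bears on them, down or sideways, with more than 80 N.
Things that resemble listed ones, but are neither listed nor needed, are in the scene too. Leave any blue or pink look-alike of the part that bears cap_mid alone.

How it is judged:
At the end, for the whole second after the job is handed in: The cap's foot is within 2 mm of the seat and centred on it within 3 mm, the cap is upright within 0.06 rad and still, its keyways over the pins and the seal pressed by more than 4.5 mm, and the robot's fingers are still on the cap (more than 2 N), holding it down (z of cap_foot in the frame of seat below 0.002 m and horizontal distance between cap_foot and seat below 0.003 m and angle between the z axis of cap_foot and the z axis of seat, either way round below 0.06 rad and value of joint seal above 0.0045 m and linear speed of cap below 0.01 m/s and contact force between cap and the fingers above 2 N); the arm keeps its last pose, push and grip.
It fails at once if the cigar in the well is knocked (more than 3 N) (contact force between cigar and cap above 3 N or contact force between cigar and the fingers above 3 N or contact force between cigar and the arm above 3 N).
It fails at once if the pins are forced (the cap bears on them with more than 80 N) (contact force between cap and pins above 80 N).
It fails at once if the gum pot is disturbed (moved more than 15 mm) (distance of gum_pot from where it was at the start of the episode above 0.015 m).
It fails at once if the cigar tray is disturbed (moved more than 15 mm) (distance of cigar_tray from where it was at the start of the episode above 0.015 m).
It fails at once if the ring gauge is disturbed (moved more than 15 mm) (distance of ring_gauge from where it was at the start of the episode above 0.015 m).
It also fails if it takes over 56 s, if anything falls off the work surface, if the arm or the gripper's body presses on something with over 40 N, if the wrist force passes 120 N, or if a joint passes its speed limit or range.

## Working session

There is one attempt and no reset: what is moved stays moved. The work goes in short steps, Python scripts to look and compute and a tool call to move; the robot and the scene stay as the last step left them, time stands still between calls to the robot, and variables do not carry over. Pictures are saved under pics/ and viewed, at most 10 in all, crops included, and the job is handed in when it is done.

Besides the shell and the picture viewer there is one more tool, called as name([rows], argument=value, ...), one row to a line, values as JSON. send_rows: Moves the arm, as the interface text tells. Its arguments: {"type":"object","properties":{"steps":{"type":"array"},"fingers":{"type":"number"},"newtons":{"type":"number"}},"required":["steps"]}

```bash
mkdir -p pics; ls; python3 - <<'E'
from cell import r
import cv2,numpy as np
for n in("scene","top"):
    im=r.get_image(n); cv2.imwrite(f"pics/{n}0.png",im[:,:,::-1]); m=r.camera_model(n)
    print(n,{k:np.round(v,4).tolist() for k,v in m.items()})
s=r.read_state(); print(s)
E
```

```text
pics
scene {'mtx': [[515.7156, 0.0, 276.7917], [0.0, 515.7156, 216.1059], [0.0, 0.0, 1.0]], 'position': [0.9992, 1.0058, 1.0212], 'attitude': [[-0.8752, 0.3277, -0.3557], [0.4832, 0.5613, -0.6719], [-0.0205, -0.76, -0.6496]]}
top {'mtx': [[525.3554, 0.0, 283.2468], [0.0, 525.3554, 216.1043], [0.0, 0.0, 1.0]], 'position': [0.2057, 0.0129, 1.5205], 'attitude': [[0.061, -0.9761, 0.2086], [-0.9981, -0.0592, 0.0145], [-0.0018, -0.2091, -0.9779]]}
{'clock': 0.1, 'q': array([-1.31981254e+00,  1.16442163e-01,  1.44222200e+00,  1.54040612e-05,
        1.58401155e+00, -3.77755620e-02]), 'joint_velocities': array([ 2.28401819e-03, -2.43830636e-03, -4.53960573e-04,  9.05530769e-05,
       -4.41850745e-04,  9.94040547e-05]), 'effort': array([ 1.51772463e-03, -7.33664274e+01, -6.33791685e+01, -9.83496830e-05,
        5.22606380e-03, -4.38027701e-05]), 'tcp_pos': array([ 0.19218139, -0.64687358,  0.23061859]), 'tcp_rot': array([[ 9.58597857e-01,  2.84763206e-01, -2.54064574e-04],
       [ 2.84763314e-01, -9.58597281e-01,  1.05294813e-03],
       [ 5.62952762e-05, -1.08170209e-03, -9.99999413e-01]]), 'wrist_force': array([-0.33815946,  0.01200004, -0.49856233]), 'torque': array([0.00172727, 0.01488158, 0.01044727]), 'gripper_force': 0.0, 'finger_gap': 0.08524840680105049}
```

View pics/top0.png

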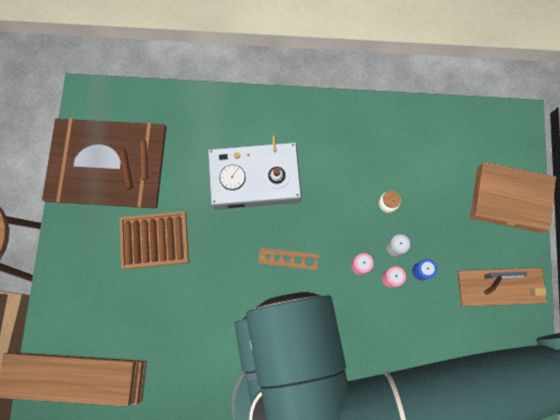

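View pics/scene0.png

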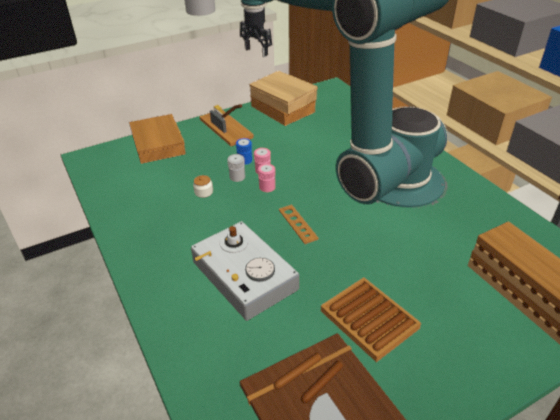

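The top view shows the steel cap at about (400,244). The pink caps are at (363,263) and (396,276), the blue at (428,268) and the gum pot at (390,202). The well and cigar are at about (277,174). The scene view agrees, with the cap at (236,167).

```bash
cat >h.py <<'E'
import numpy as np,cv2
from cell import r
def ray(n,u,v,z,m=None):
    m=m or r.camera_model(n)
    d=np.array(m["attitude"])@np.linalg.inv(m["mtx"])@[u,v,1]; p=np.array(m["position"])
    return p+d*(z-p[2])/d[2]
def proj(n,P,m=None):
    m=m or r.camera_model(n)
    c=np.array(m["mtx"])@(np.array(m["attitude"]).T@(np.array(P)-m["position"])); return c[:2]/c[2]
E
python3 - <<'E'
from h import *
for k,u,v,z in[("cap",401,241,.074),("pinkL",364,261,.074),("pinkR",396,274,.074),("blue",428,266,.074),("pot",391,200,.061),("cigar",277,171,.123),("seat",277,178,.076),("gauge",289,259,.006)]:
    print(k,ray("top",u,v,z).round(4))
for k,u,v,z in[("cap",236,159,.074),("cigar",233,230,.123)]: print(k,ray("scene",u,v,z).round(4))
E
python3 - <<'E'
import cv2
a=cv2.imread("pics/top0.png")[130:290,260:445]
cv2.imwrite("pics/c1.png",cv2.resize(a,None,fx=4,fy=3.7,interpolation=cv2.INTER_CUBIC)[:, :])
E
```

```text
cap [ 0.4633 -0.2974  0.074 ]
pinkL [ 0.4011 -0.1962  0.074 ]
pinkR [ 0.3706 -0.285   0.074 ]
blue [ 0.398  -0.3727  0.074 ]
pot [ 0.5827 -0.27    0.061 ]
cigar [0.6303 0.0587 0.123 ]
seat [0.6238 0.0589 0.076 ]
gauge [0.4029 0.011  0.006 ]
cap [ 0.4569 -0.2915  0.074 ]
cigar [0.6328 0.068  0.123 ]
```

send_rows([
  {"xyz": [180,-130,0],"rotation": [0,0,8]},
  {"xyz": [359,-260,0],"rotation": [0,0,16.6]},
  {"xyz": [359,-260,0],"rotation": [0,0,16.6]},
  {"xyz": [359,-260,0],"rotation": [0,0,16.6]},
  {"xyz": [359,-260,0],"rotation": [0,0,16.6]},
  {"xyz": [359,-260,0],"rotation": [0,0,16.6]},
  {"xyz": [359,-260,0],"rotation": [0,0,16.6]},
  {"xyz": [359,-260,0],"rotation": [0,0,16.6]},
  {"xyz": [359,-260,0],"rotation": [0,0,16.6]},
  {"xyz": [359,-260,0],"rotation": [0,0,16.6]},
  {"xyz": [359,-260,0],"rotation": [0,0,16.6]},
])

```text
clock: 1.48
tcp_pos: [0.4617, -0.2966, 0.2312]
tcp_rot: [[1.0, -0.003, -0.0], [-0.003, -1.0, 0.0], [-0.0, -0.0, -1.0]]
wrist_force: [0.0, -0.3, -0.3]
finger_gap: 0.0852
gripper_force: 0.0
```

```bash
python3 - <<'E'
from h import *
s=r.read_state(); print(s["clock"],s["tcp_pos"],s["tcp_rot"].round(3),s["q"].round(3))
m=r.camera_model("wrist"); print(m); np.save("m1.npy",m,allow_pickle=True)
cv2.imwrite("pics/w1.png",r.get_image("wrist")[:,:,::-1])
E
```

```text
1.475 [ 0.46166822 -0.29655737  0.23124626] [[ 1.    -0.003 -0.   ]
 [-0.003 -1.     0.   ]
 [-0.    -0.    -1.   ]] [-0.617 -0.161  1.714 -0.     1.589  0.956]
{'mtx': array([[358.33930763,   0.        , 280.20505338],
       [  0.        , 358.33930763, 213.78926279],
       [  0.        ,   0.        ,   1.        ]]), 'position': array([ 0.54276156, -0.29728844,  0.37476954]), 'attitude': array([[-1.83187503e-03, -9.47477455e-01, -3.19817317e-01],
       [-9.99997830e-01,  1.41835821e-03,  1.52589807e-03],
       [-9.92138497e-04,  3.19819418e-01, -9.47477997e-01]])}
```

View pics/w1.png

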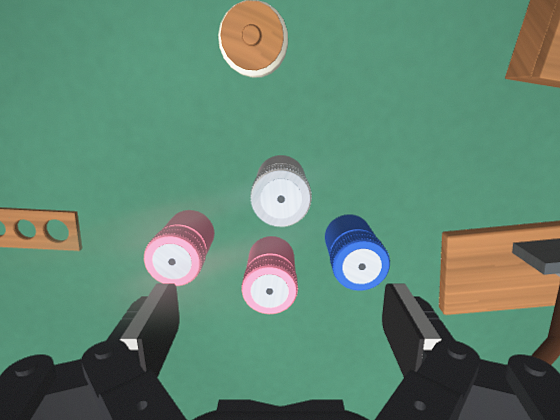

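The cap's top centre dot is at (281,199), with the pinks at (172,261) and (269,291), the blue at (362,267) and the pot at (253,35).

```bash
python3 - <<'E'
from h import *
m=np.load("m1.npy",allow_pickle=True).item()
for k,u,v,z in[("cap",281,198.5,.074),("pinkL",172,261,.074),("pinkR",269,291,.074),("blue",362,267,.074),("pot",252,36,.061)]: print(k,ray("wrist",u,v,z,m).round(4))
print(proj("wrist",[.4617,-.2966,.212],m))
E
```

```text
cap [ 0.4553 -0.2975  0.074 ]
pinkL [ 0.3952 -0.1964  0.074 ]
pinkR [ 0.3634 -0.286   0.074 ]
blue [ 0.3888 -0.373   0.074 ]
pot [ 0.5854 -0.2747  0.061 ]
[279.45225663 263.01710413]
```

send_rows([
  {"xyz": [-6,1,40],"rotation": [0,0,0]},
  {"xyz": [-6,1,90],"rotation": [0,0,0]},
  {"xyz": [-6,1,130],"rotation": [0,0,0]},
  {"xyz": [-6,1,160],"rotation": [0,0,0]},
  {"xyz": [-6,1,183],"rotation": [0,0,0]},
  {"xyz": [-6,1,183],"rotation": [0,0,0]},
  {"xyz": [-6,1,183],"rotation": [0,0,0]},
])

```text
clock: 2.4
tcp_pos: [0.4566, -0.2971, 0.0494]
tcp_rot: [[1.0, -0.001, 0.001], [-0.001, -1.0, -0.001], [0.001, 0.001, -1.0]]
wrist_force: [-0.1, -1.2, 0.4]
finger_gap: 0.0855
gripper_force: 0.0
```

send_rows([
  {"xyz": [0,0,0],"rotation": [0,0,0]},
  {"xyz": [0,0,0],"rotation": [0,0,0]},
  {"xyz": [0,0,0],"rotation": [0,0,0]},
  {"xyz": [0,0,0],"rotation": [0,0,0]},
  {"xyz": [0,0,0],"rotation": [0,0,0]},
  {"xyz": [0,0,0],"rotation": [0,0,0]},
  {"xyz": [0,0,0],"rotation": [0,0,0]},
  {"xyz": [0,0,0],"rotation": [0,0,0]},
], fingers=255, newtons=60)

```text
clock: 3.4
tcp_pos: [0.4567, -0.2969, 0.0496]
tcp_rot: [[1.0, -0.001, 0.001], [-0.001, -1.0, -0.001], [0.001, 0.001, -1.0]]
wrist_force: [-2.2, 1.0, 8.1]
finger_gap: 0.0524
gripper_force: 62.6
```

send_rows([
  {"xyz": [0,0,-30],"rotation": [0,0,0]},
  {"xyz": [0,0,-80],"rotation": [0,0,0]},
  {"xyz": [0,0,-130],"rotation": [0,0,0]},
  {"xyz": [0,0,-180],"rotation": [0,0,0]},
  {"xyz": [0,0,-200],"rotation": [0,0,0]},
  {"xyz": [0,0,-200],"rotation": [0,0,0]},
  {"xyz": [0,0,-200],"rotation": [0,0,0]},
])

```text
clock: 4.28
tcp_pos: [0.4559, -0.2963, 0.2459]
tcp_rot: [[1.0, -0.001, -0.002], [-0.001, -1.0, 0.002], [-0.002, -0.002, -1.0]]
wrist_force: [-0.2, -0.2, -3.8]
finger_gap: 0.0524
gripper_force: 63.9
```

```bash
python3 - <<'E'
from h import *
s=r.read_state(); print(s["clock"],s["tcp_pos"],s["tcp_rot"].round(4),s["q"].round(3))
m=r.camera_model("wrist"); np.save("m2.npy",m,allow_pickle=True)
cv2.imwrite("pics/w2.png",r.get_image("wrist")[:,:,::-1])
E
```

```text
4.275 [ 0.4559049  -0.29627398  0.24586999] [[ 1.0e+00 -9.0e-04 -2.4e-03]
 [-9.0e-04 -1.0e+00  1.7e-03]
 [-2.4e-03 -1.7e-03 -1.0e+00]] [-0.623 -0.173  1.701  0.     1.616  0.949]
```

View pics/w2.png

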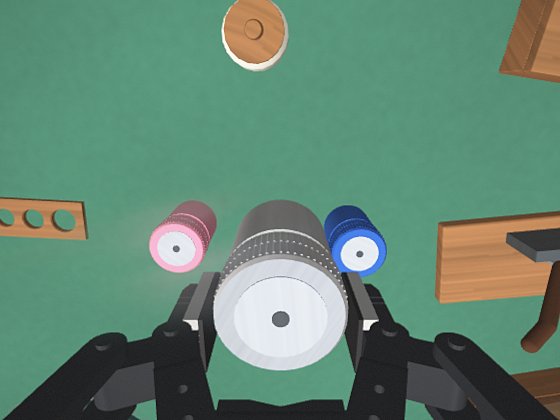

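The cap is held squarely, with its top dot at (280,319). Next I move short of the well in x and look at it.

send_rows([
  {"xyz": [8,-40,0],"rotation": [0,0,0]},
  {"xyz": [16,-85,0],"rotation": [0,0,0]},
  {"xyz": [24,-130,0],"rotation": [0,0,0]},
  {"xyz": [32,-175,0],"rotation": [0,0,0]},
  {"xyz": [40,-220,0],"rotation": [0,0,0]},
  {"xyz": [48,-265,0],"rotation": [0,0,0]},
  {"xyz": [56,-310,0],"rotation": [0,0,0]},
  {"xyz": [63,-345,0],"rotation": [0,0,0]},
  {"xyz": [63,-356,0],"rotation": [0,0,0]},
  {"xyz": [63,-356,0],"rotation": [0,0,0]},
  {"xyz": [63,-356,0],"rotation": [0,0,0]},
  {"xyz": [63,-356,0],"rotation": [0,0,0]},
])

```text
clock: 5.82
tcp_pos: [0.5196, 0.0585, 0.2482]
tcp_rot: [[1.0, -0.002, -0.0], [-0.002, -1.0, -0.0], [-0.0, 0.0, -1.0]]
wrist_force: [-0.5, -0.6, -3.1]
finger_gap: 0.0522
gripper_force: 64.3
```

```bash
python3 - <<'E'
from h import *
s=r.read_state(); print(s["clock"],s["tcp_pos"],s["tcp_rot"].round(4),s["q"].round(3))
m=r.camera_model("wrist"); np.save("m3.npy",m,allow_pickle=True)
im=r.get_image("wrist")[:,:,::-1]; cv2.imwrite("pics/w3.png",im)
m2=np.load("m2.npy",allow_pickle=True).item()
p=ray("wrist",280.5,319,.2703,m2); print("cap axis in world at w2",p,"minus tcp",p-[.4559,-.2963,.2459])
E
```

```text
5.825 [0.51959692 0.05848284 0.24822546] [[ 1.0e+00 -2.2e-03 -1.0e-04]
 [-2.2e-03 -1.0e+00 -1.0e-04]
 [-1.0e-04  1.0e-04 -1.0e+00]] [ 0.063 -0.223  1.74  -0.     1.625  1.636]
cap axis in world at w2 [ 0.45360497 -0.29689185  0.2703    ] minus tcp [-0.00229503 -0.00059185  0.0244    ]
```

View pics/w3.png

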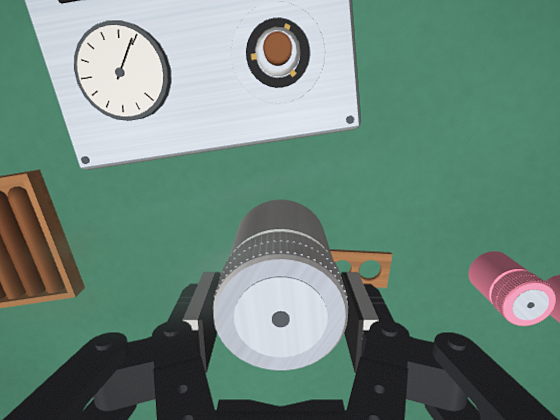

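The well sits at about (277,50): brown cigar top at (277,47), pale spigot top, black seal ring centred at about (278,53), and pins at about (287,27), (250,57) and (293,72). I'll fit these shapes.

```bash
python3 - <<'E'
from h import *
m=np.load("m3.npy",allow_pickle=True).item()
im=cv2.imread("pics/w3.png"); roi=im[5:100,230:330].astype(int); b,g,rr=roi[...,0],roi[...,1],roi[...,2]
br=((rr-b>50)&(rr<170)).astype(np.uint8); dk=((im[5:100,230:330].max(2)<75)).astype(np.uint8)
br=cv2.morphologyEx(br,cv2.MORPH_OPEN,np.ones((5,5)))
for k,M,z in(("cigar",br,.123),("seal",dk,.082)):
    c=max(cv2.findContours(M,cv2.RETR_EXTERNAL,cv2.CHAIN_APPROX_NONE)[0],key=cv2.contourArea)
    if k=="seal": c=cv2.convexHull(c)
    e=cv2.fitEllipse(c); 
    P=np.array([ray("wrist",u+230,v+5,z,m)[:2] for u,v in c[:,0,:]],np.float32)
    print(k,e[0][0]+230,e[0][1]+5,e[1],cv2.boundingRect(c),"circle",cv2.minEnclosingCircle(P),"world fit",cv2.fitEllipse(P*1000))
w=((roi.min(2)>150)).astype(np.uint8)
n=cv2.connectedComponentsWithStats(w)
for st,ce in zip(n[2],n[3]): 
    if st[4]>30: print(st,ce)
E
```

```text
cigar 276.9899024963379 47.481346130371094 (26.956546783447266, 31.749778747558594) (34, 27, 27, 32) circle ((0.6299880146980286, 0.060585685074329376), 0.010270490311086178) world fit ((629.9931030273438, 60.21234130859375), (18.44753074645996, 19.839391708374023), 86.37494659423828)
seal 277.40768814086914 52.38058090209961 (62.7891960144043, 69.04794311523438) (16, 13, 63, 70) circle ((0.6302436590194702, 0.060473255813121796), 0.025297297164797783) world fit ((630.3657836914062, 60.258628845214844), (49.69138717651367, 50.20228576660156), 110.0814208984375)
[  16   12   64   71 2839] [48.35716802 45.84994716]
[   0    0  100   95 5950] [50.65613445 46.83865546]
[ 26  25  41  47 701] [44.09415121 52.82025678]
```

send_rows([
  {"xyz": [30,-2.4,0],"rotation": [0,0,0]},
  {"xyz": [70,-2.4,0],"rotation": [0,0,0]},
  {"xyz": [100,-2.4,0],"rotation": [0,0,0]},
  {"xyz": [112,-2.4,10],"rotation": [0,0,0]},
  {"xyz": [112,-2.4,30],"rotation": [0,0,0]},
  {"xyz": [112,-2.4,50],"rotation": [0,0,0]},
  {"xyz": [112,-2.4,58],"rotation": [0,0,0]},
  {"xyz": [112,-2.4,58],"rotation": [0,0,0]},
  {"xyz": [112,-2.4,58],"rotation": [0,0,0]},
  {"xyz": [112,-2.4,58],"rotation": [0,0,0]},
  {"xyz": [112,-2.4,58],"rotation": [0,0,0]},
])

```text
clock: 7.25
tcp_pos: [0.6318, 0.0617, 0.1907]
tcp_rot: [[1.0, -0.001, 0.001], [-0.001, -1.0, 0.0], [0.001, -0.0, -1.0]]
wrist_force: [0.4, 0.0, -3.0]
finger_gap: 0.0522
gripper_force: 64.3
```

```bash
python3 - <<'E'
from h import *
s=r.read_state(); print(s["clock"],s["tcp_pos"],s["tcp_rot"].round(4),s["q"].round(3),s["wrist_force"],s["torque"])
im=np.hstack([cv2.resize(r.get_image(n)[y:y+90,x:x+90,::-1],(395,395),interpolation=cv2.INTER_CUBIC) for n,x,y in(("top",235,120),("scene",190,170))]); cv2.imwrite("pics/v4.png",im)
E
```

```text
7.25 [0.6317673  0.06168572 0.19074415] [[ 1.e+00 -9.e-04  6.e-04]
 [-9.e-04 -1.e+00  0.e+00]
 [ 6.e-04 -0.e+00 -1.e+00]] [0.057 0.042 1.585 0.    1.513 1.629] [ 0.37699239  0.03482984 -3.03189975] [ 0.04700595  0.03365002 -0.00207526]
```

View pics/v4.png

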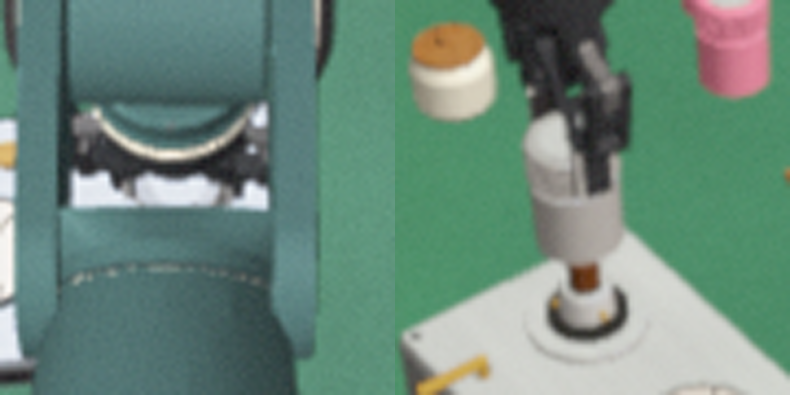

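send_rows([
  {"xyz": [0,1,0],"rotation": [0,0,0]},
  {"xyz": [0,1,8],"rotation": [0,0,0]},
  {"xyz": [0,1,16],"rotation": [0,0,0]},
  {"xyz": [0,1,24],"rotation": [0,0,0]},
  {"xyz": [0,1,32],"rotation": [0,0,0]},
  {"xyz": [0,1,36],"rotation": [0,0,0]},
  {"xyz": [0,1,36],"rotation": [0,0,0]},
  {"xyz": [0,1,36],"rotation": [0,0,0]},
])

```text
clock: 8.35
tcp_pos: [0.6318, 0.0607, 0.1546]
tcp_rot: [[1.0, -0.001, 0.0], [-0.001, -1.0, 0.0], [0.0, -0.0, -1.0]]
wrist_force: [-0.2, 0.1, -3.2]
finger_gap: 0.0524
gripper_force: 64.3
```

send_rows([
  {"xyz": [0,0,1],"rotation": [0,0,0]},
  {"xyz": [0,0,2],"rotation": [0,0,0]},
  {"xyz": [0,0,3],"rotation": [0,0,0]},
  {"xyz": [0,0,4],"rotation": [0,0,0]},
  {"xyz": [0,0,5],"rotation": [0,0,0]},
  {"xyz": [0,0,6],"rotation": [0,0,0]},
  {"xyz": [0,0,6],"rotation": [0,0,0]},
])

```text
clock: 9.22
tcp_pos: [0.6316, 0.0607, 0.1482]
tcp_rot: [[1.0, -0.001, -0.0], [-0.001, -1.0, 0.0], [-0.0, -0.0, -1.0]]
wrist_force: [0.6, 0.0, -3.3]
finger_gap: 0.0521
gripper_force: 64.3
```

send_rows([
  {"xyz": [0,0,1],"rotation": [0,0,0]},
  {"xyz": [0,0,2],"rotation": [0,0,0]},
  {"xyz": [0,0,3],"rotation": [0,0,0]},
  {"xyz": [0,0,4],"rotation": [0,0,0]},
  {"xyz": [0,0,5],"rotation": [0,0,0]},
  {"xyz": [0,0,6],"rotation": [0,0,0]},
  {"xyz": [0,0,6],"rotation": [0,0,0]},
])

```text
clock: 10.1
tcp_pos: [0.6316, 0.0606, 0.1422]
tcp_rot: [[1.0, -0.001, -0.0], [-0.001, -1.0, -0.0], [-0.0, 0.0, -1.0]]
wrist_force: [0.7, -0.4, -2.3]
finger_gap: 0.0524
gripper_force: 64.3
```

send_rows([
  {"xyz": [0,0,0.5],"rotation": [0,0,0]},
  {"xyz": [0,0,1],"rotation": [0,0,0]},
  {"xyz": [0,0,1.5],"rotation": [0,0,0]},
  {"xyz": [0,0,2],"rotation": [0,0,0]},
  {"xyz": [0,0,2.5],"rotation": [0,0,0]},
  {"xyz": [0,0,2.5],"rotation": [0,0,0]},
])

```text
clock: 10.85
tcp_pos: [0.6317, 0.0607, 0.14]
tcp_rot: [[1.0, -0.001, 0.0], [-0.001, -1.0, -0.0], [0.0, 0.0, -1.0]]
wrist_force: [-0.0, -0.1, -0.7]
finger_gap: 0.0525
gripper_force: 64.3
```

send_rows([
  {"xyz": [0,0,0.5],"rotation": [0,0,0]},
  {"xyz": [0,0,0.5],"rotation": [0,0,0]},
  {"xyz": [0,0,0.5],"rotation": [0,0,0]},
])

```text
clock: 11.22
tcp_pos: [0.6318, 0.0607, 0.1396]
tcp_rot: [[1.0, -0.001, 0.0], [-0.001, -1.0, 0.0], [0.0, -0.0, -1.0]]
wrist_force: [-1.5, -0.7, 3.4]
finger_gap: 0.0522
gripper_force: 64.5
```

send_rows([
  {"xyz": [0,0,0.5],"rotation": [0,0,0]},
  {"xyz": [0,0,0.5],"rotation": [0,0,0]},
  {"xyz": [0,0,0.5],"rotation": [0,0,0]},
])

```text
clock: 11.6
tcp_pos: [0.6319, 0.0607, 0.1393]
tcp_rot: [[1.0, -0.001, 0.001], [-0.001, -1.0, 0.0], [0.001, -0.0, -1.0]]
wrist_force: [-0.7, 0.5, 4.4]
finger_gap: 0.0523
gripper_force: 65.0
```

The cap is resting lightly on the pins at about 7 N. I'll ease the grip and turn in small chunks, pivoting about the cap's axis, which sits about 1.6 mm off the TCP.

send_rows([
  {"xyz": [0,0,0.5],"rotation": [0,0,0]},
  {"xyz": [0,-0.1,0.5],"rotation": [0,0,-2.5]},
  {"xyz": [0,-0.15,0.5],"rotation": [0,0,-5]},
  {"xyz": [0,-0.2,0.5],"rotation": [0,0,-7.5]},
  {"xyz": [0,-0.3,0.5],"rotation": [0,0,-10]},
  {"xyz": [0,-0.3,0.5],"rotation": [0,0,-10]},
], newtons=35)

```text
clock: 12.35
tcp_pos: [0.6323, 0.061, 0.1397]
tcp_rot: [[0.985, 0.173, 0.002], [0.173, -0.985, 0.0], [0.002, 0.0, -1.0]]
wrist_force: [-0.3, -0.7, 11.4]
finger_gap: 0.0523
gripper_force: 65.6
```

```bash
python3 - <<'E'
from h import *
s=r.read_state(); print(s["clock"],s["tcp_pos"],s["q"].round(3),s["wrist_force"],s["torque"])
E
```

```text
12.35 [0.63231136 0.06098027 0.13973367] [ 0.056  0.068  1.643 -0.     1.429  1.453] [-0.30968902 -0.660977   11.42127716] [-0.08364053  0.08923966  0.0511258 ]
```

send_rows([
  {"xyz": [0,-0.1,0],"rotation": [0,0,-2.5]},
  {"xyz": [0,-0.15,0],"rotation": [0,0,-5]},
  {"xyz": [0,-0.2,0],"rotation": [0,0,-7.5]},
  {"xyz": [0,-0.3,0],"rotation": [0,0,-10]},
  {"xyz": [0,-0.3,0],"rotation": [0,0,-10]},
], newtons=35, fingers=255)

```text
clock: 12.98
tcp_pos: [0.6322, 0.0613, 0.1398]
tcp_rot: [[0.94, 0.342, 0.002], [0.342, -0.94, 0.0], [0.002, 0.001, -1.0]]
wrist_force: [-1.0, -1.2, 11.9]
finger_gap: 0.052
gripper_force: 65.7
```

send_rows([
  {"xyz": [0,-0.1,0],"rotation": [0,0,-2.5]},
  {"xyz": [0,-0.15,0],"rotation": [0,0,-5]},
  {"xyz": [0,-0.2,0],"rotation": [0,0,-7.5]},
  {"xyz": [0,-0.3,0],"rotation": [0,0,-10]},
  {"xyz": [0,-0.3,0],"rotation": [0,0,-10]},
])

```text
clock: 13.6
tcp_pos: [0.6322, 0.0615, 0.1398]
tcp_rot: [[0.866, 0.5, 0.002], [0.5, -0.866, 0.0], [0.002, 0.001, -1.0]]
wrist_force: [-1.0, -0.9, 11.3]
finger_gap: 0.0523
gripper_force: 65.7
```

send_rows([
  {"xyz": [0,-0.1,0],"rotation": [0,0,-2.5]},
  {"xyz": [0,-0.15,0],"rotation": [0,0,-5]},
  {"xyz": [0,-0.2,0],"rotation": [0,0,-7.5]},
  {"xyz": [0,-0.3,0],"rotation": [0,0,-10]},
  {"xyz": [0,-0.3,0],"rotation": [0,0,-10]},
])

```text
clock: 14.22
tcp_pos: [0.6319, 0.0618, 0.1398]
tcp_rot: [[0.766, 0.643, 0.002], [0.643, -0.766, -0.0], [0.002, 0.001, -1.0]]
wrist_force: [-2.1, -0.3, 11.8]
finger_gap: 0.0523
gripper_force: 65.7
```

```bash
python3 - <<'E'
from h import *
s=r.read_state(); print(s["clock"],s["tcp_pos"],s["q"].round(3),s["wrist_force"],s["torque"])
E
```

```text
14.225 [0.63191077 0.06176955 0.139782  ] [ 0.057  0.067  1.643 -0.     1.429  0.93 ] [-2.11011265 -0.28943912 11.83265234] [-0.17734022  0.2977147   0.04464187]
```

send_rows([
  {"xyz": [0,-0.1,0],"rotation": [0,0,-2.5]},
  {"xyz": [0,-0.15,0],"rotation": [0,0,-5]},
  {"xyz": [0,-0.2,0],"rotation": [0,0,-7.5]},
  {"xyz": [0,-0.3,0],"rotation": [0,0,-10]},
  {"xyz": [0,-0.3,0],"rotation": [0,0,-10]},
])

```text
clock: 14.85
tcp_pos: [0.6317, 0.0619, 0.1398]
tcp_rot: [[0.643, 0.766, 0.002], [0.766, -0.643, -0.0], [0.001, 0.002, -1.0]]
wrist_force: [-1.9, -0.7, 11.7]
finger_gap: 0.0522
gripper_force: 65.7
```

send_rows([
  {"xyz": [0,-0.1,0],"rotation": [0,0,-2.5]},
  {"xyz": [0,-0.15,0],"rotation": [0,0,-5]},
  {"xyz": [0,-0.2,0],"rotation": [0,0,-7.5]},
  {"xyz": [0,-0.3,0],"rotation": [0,0,-10]},
  {"xyz": [0,-0.3,0],"rotation": [0,0,-10]},
])

```text
clock: 15.48
tcp_pos: [0.6315, 0.0621, 0.1398]
tcp_rot: [[0.5, 0.866, 0.002], [0.866, -0.5, -0.0], [0.001, 0.002, -1.0]]
wrist_force: [-1.1, -1.1, 11.8]
finger_gap: 0.0524
gripper_force: 65.7
```

send_rows([
  {"xyz": [0,-0.1,0],"rotation": [0,0,-2.5]},
  {"xyz": [0,-0.15,0],"rotation": [0,0,-5]},
  {"xyz": [0,-0.2,0],"rotation": [0,0,-7.5]},
  {"xyz": [0,-0.3,0],"rotation": [0,0,-10]},
  {"xyz": [0,-0.3,0],"rotation": [0,0,-10]},
])

```text
clock: 16.1
tcp_pos: [0.6312, 0.0621, 0.1398]
tcp_rot: [[0.342, 0.94, 0.002], [0.94, -0.342, -0.0], [0.0, 0.002, -1.0]]
wrist_force: [-2.5, -2.5, 11.5]
finger_gap: 0.0517
gripper_force: 65.7
```

send_rows([
  {"xyz": [0,-0.1,0],"rotation": [0,0,-2.5]},
  {"xyz": [0,-0.15,0],"rotation": [0,0,-5]},
  {"xyz": [0,-0.2,0],"rotation": [0,0,-7.5]},
  {"xyz": [0,-0.3,0],"rotation": [0,0,-10]},
  {"xyz": [0,-0.3,0],"rotation": [0,0,-10]},
])

```text
clock: 16.73
tcp_pos: [0.631, 0.0622, 0.1398]
tcp_rot: [[0.174, 0.985, 0.002], [0.985, -0.174, -0.0], [-0.0, 0.002, -1.0]]
wrist_force: [-1.2, -2.8, 11.7]
finger_gap: 0.0521
gripper_force: 65.7
```

```bash
python3 - <<'E'
from h import *
s=r.read_state(); print(s["clock"],s["tcp_pos"],s["q"].round(3),s["wrist_force"],s["torque"])
E
```

```text
16.725 [0.63097016 0.06216955 0.13978373] [ 5.800e-02  6.500e-02  1.645e+00 -1.000e-03  1.429e+00  2.330e-01] [-1.17752796 -2.76662298 11.66582814] [-0.57849222  0.27501497 -0.03457752]
```

send_rows([
  {"xyz": [-0.3,-0.1,0],"rotation": [0,0,-2.5]},
  {"xyz": [-0.3,-0.15,0],"rotation": [0,0,-5]},
  {"xyz": [-0.3,-0.2,0],"rotation": [0,0,-7.5]},
  {"xyz": [-0.3,-0.2,0],"rotation": [0,0,-10]},
  {"xyz": [-0.3,-0.2,0],"rotation": [0,0,-10]},
])

```text
clock: 17.35
tcp_pos: [0.6307, 0.0619, 0.1397]
tcp_rot: [[0.0, 1.0, 0.002], [1.0, -0.0, -0.0], [-0.0, 0.002, -1.0]]
wrist_force: [-0.8, -2.6, 11.2]
finger_gap: 0.0519
gripper_force: 65.7
```

send_rows([
  {"xyz": [-0.3,-0.1,0],"rotation": [0,0,-2.5]},
  {"xyz": [-0.3,-0.15,0],"rotation": [0,0,-5]},
  {"xyz": [-0.3,-0.2,0],"rotation": [0,0,-7.5]},
  {"xyz": [-0.3,-0.2,0],"rotation": [0,0,-10]},
  {"xyz": [-0.3,-0.2,0],"rotation": [0,0,-10]},
])

```text
clock: 17.98
tcp_pos: [0.6305, 0.0618, 0.1396]
tcp_rot: [[-0.173, 0.985, 0.002], [0.985, 0.173, -0.0], [-0.001, 0.002, -1.0]]
wrist_force: [-0.1, -1.7, 9.4]
finger_gap: 0.0527
gripper_force: 65.6
```

```bash
python3 - <<'E'
from h import *
s=r.read_state(); print(s["clock"],s["tcp_pos"],s["q"].round(3),s["wrist_force"],s["torque"])
im=np.hstack([cv2.resize(i,(395,296)) if k==0 else cv2.resize(i[175:255,195:275],(395,296),interpolation=cv2.INTER_CUBIC) for k,i in enumerate([r.get_image("wrist")[:,:,::-1],r.get_image("scene")[:,:,::-1]])]); cv2.imwrite("pics/v5.png",im)
E
```

```text
17.975 [0.63052424 0.06180144 0.13955856] [ 0.058  0.064  1.646 -0.     1.429 -0.117] [-0.0785245 -1.6680543  9.3941009] [-0.36485433  0.02073094  0.02085042]
```

View pics/v5.png

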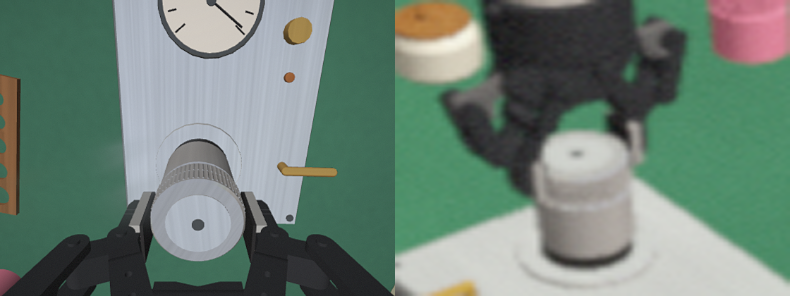

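The cap sits upright over the spigot with the dark seal still showing below it, so it has not dropped yet. The force has started to fall, so I keep turning.

send_rows([
  {"xyz": [0,-0.1,0.2],"rotation": [0,0,-2]},
  {"xyz": [0,-0.1,0.2],"rotation": [0,0,-4]},
  {"xyz": [0,-0.2,0.2],"rotation": [0,0,-6]},
  {"xyz": [0,-0.2,0.2],"rotation": [0,0,-6]},
])

```text
clock: 18.58
tcp_pos: [0.6302, 0.0617, 0.1387]
tcp_rot: [[-0.275, 0.961, 0.002], [0.961, 0.275, -0.0], [-0.001, 0.001, -1.0]]
wrist_force: [1.9, -1.1, 5.6]
finger_gap: 0.0524
gripper_force: 65.1
```

send_rows([
  {"xyz": [0,0,0.5],"rotation": [0,0,0]},
  {"xyz": [0,0,1],"rotation": [0,0,0]},
  {"xyz": [0,0,1],"rotation": [0,0,0]},
])

```text
clock: 18.95
tcp_pos: [0.6304, 0.0616, 0.1371]
tcp_rot: [[-0.275, 0.962, 0.002], [0.962, 0.275, -0.0], [-0.001, 0.002, -1.0]]
wrist_force: [6.4, -2.2, -0.8]
finger_gap: 0.0522
gripper_force: 64.4
```

```bash
python3 - <<'E'
from h import *
s=r.read_state(); print(s["clock"],s["tcp_pos"],s["q"].round(3),s["wrist_force"],s["torque"])
E
```

```text
18.95 [0.6303705  0.06164406 0.13706827] [ 0.057  0.066  1.649 -0.     1.425 -0.221] [ 6.43277525 -2.18151346 -0.83958233] [-0.38572243 -1.47990402  0.25711542]
```

The cap has dropped off the pins with little vertical force. Some side force remains, so I relieve it with a small shift and turn and keep lowering.

send_rows([
  {"xyz": [0,0.4,0],"rotation": [0,0,-2]},
  {"xyz": [0,0.4,0.5],"rotation": [0,0,-2]},
  {"xyz": [0,0.4,1],"rotation": [0,0,-2]},
  {"xyz": [0,0.4,1],"rotation": [0,0,-2]},
])

```text
clock: 19.45
tcp_pos: [0.6301, 0.0618, 0.1359]
tcp_rot: [[-0.308, 0.951, -0.0], [0.951, 0.308, -0.0], [-0.0, -0.0, -1.0]]
wrist_force: [2.7, -3.5, -1.7]
finger_gap: 0.0525
gripper_force: 64.5
```

```bash
python3 - <<'E'
from h import *
s=r.read_state(); print(s["clock"],s["tcp_pos"],s["q"].round(3),s["wrist_force"],s["torque"])
E
```

```text
19.45 [0.6300968  0.06183596 0.13591761] [ 0.058  0.067  1.65  -0.     1.425 -0.255] [ 2.72194002 -3.49998565 -1.69695885] [-0.91741453 -0.72608755  0.12147442]
```

send_rows([
  {"xyz": [-0.3,0.2,0.5],"rotation": [0,0,-1]},
  {"xyz": [-0.3,0.2,1.5],"rotation": [0,0,-1]},
  {"xyz": [-0.3,0.2,2.5],"rotation": [0,0,-1]},
  {"xyz": [-0.3,0.2,3.5],"rotation": [0,0,-1]},
  {"xyz": [-0.3,0.2,3.5],"rotation": [0,0,-1]},
])

```text
clock: 20.08
tcp_pos: [0.6304, 0.0618, 0.1324]
tcp_rot: [[-0.325, 0.946, -0.0], [0.946, 0.325, -0.0], [0.0, -0.0, -1.0]]
wrist_force: [3.5, -3.6, -3.0]
finger_gap: 0.0523
gripper_force: 64.4
```

```bash
python3 - <<'E'
from h import *
s=r.read_state(); print(s["clock"],s["tcp_pos"],s["q"].round(3),s["wrist_force"],s["torque"])
E
```

```text
20.075 [0.6303752  0.06176718 0.13243598] [ 0.057  0.07   1.653 -0.     1.419 -0.273] [ 3.49753294 -3.60020062 -3.01014157] [-0.74466036 -0.61051137  0.05242634]
```

send_rows([
  {"xyz": [-0.5,0.3,1],"rotation": [0,0,0]},
  {"xyz": [-0.5,0.3,2],"rotation": [0,0,0]},
  {"xyz": [-0.5,0.3,3],"rotation": [0,0,0]},
  {"xyz": [-0.5,0.3,4],"rotation": [0,0,0]},
  {"xyz": [-0.5,0.3,5],"rotation": [0,0,0]},
  {"xyz": [-0.5,0.3,6],"rotation": [0,0,0]},
  {"xyz": [-0.5,0.3,7],"rotation": [0,0,0]},
  {"xyz": [-0.5,0.3,7],"rotation": [0,0,0]},
], newtons=90, fingers=255)

```text
clock: 21.08
tcp_pos: [0.6309, 0.0612, 0.1262]
tcp_rot: [[-0.325, 0.946, 0.001], [0.946, 0.325, -0.0], [-0.0, 0.0, -1.0]]
wrist_force: [-1.6, -5.2, 7.2]
finger_gap: 0.0516
gripper_force: 96.5
```

```bash
python3 - <<'E'
from h import *
s=r.read_state(); print(s["clock"],s["tcp_pos"],s["q"].round(3),s["wrist_force"],s["torque"])
E
```

```text
21.075 [0.6309426  0.06123649 0.12619188] [ 0.057  0.074  1.658 -0.     1.409 -0.274] [-1.56015567 -5.1574339   7.24379798] [-0.95281949  0.36728406  0.07906907]
```

send_rows([
  {"xyz": [-0.3,0,0.5],"rotation": [0,0,0]},
  {"xyz": [-0.3,0,1],"rotation": [0,0,0]},
  {"xyz": [-0.3,0,1.5],"rotation": [0,0,0]},
  {"xyz": [-0.3,0,1.8],"rotation": [0,0,0]},
  {"xyz": [-0.3,0,1.8],"rotation": [0,0,0]},
  {"xyz": [-0.3,0,1.8],"rotation": [0,0,0]},
])

```text
clock: 21.82
tcp_pos: [0.6311, 0.061, 0.1259]
tcp_rot: [[-0.325, 0.946, 0.001], [0.946, 0.325, -0.0], [-0.001, 0.001, -1.0]]
wrist_force: [-8.1, -5.9, 19.3]
finger_gap: 0.0515
gripper_force: 97.8
```

```bash
python3 - <<'E'
from h import *
s=r.read_state(); print(s["clock"],s["tcp_pos"],s["q"].round(3),s["wrist_force"],s["torque"])
i=r.get_image("scene")[:,:,::-1]; cv2.imwrite("pics/v6.png",cv2.resize(i[175:255,195:275],(592,592),interpolation=cv2.INTER_CUBIC))
E
```

```text
21.825 [0.63112635 0.06096491 0.12586759] [ 0.056  0.074  1.659 -0.     1.407 -0.274] [-8.11540782 -5.85089347 19.33893753] [-1.03384334  1.69205808  0.04192916]
```

View pics/v6.png

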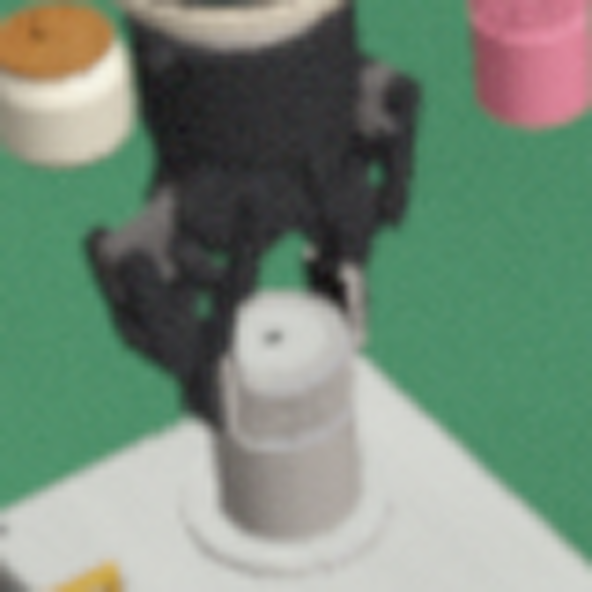

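The cap's foot is flat on the seat with no dark seal showing. It stopped rigidly, with about 22 N of net downward force, so it is home.

```bash
python3 -c "
from cell import r
print(r.close_job())"
```

```text
the job is handed in; nothing more can be done
None
```

The cap is over the cigar with its keyways on the pins, pressed home against the seal and still held down with about 22 N. The job was handed in at about 22 s; no verdict came back.

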